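# Lay a terminal box on its back and open its cover

### The job

The die-cast terminal box stands on end on the wooden board, its cover facing left as the robot sees it. It is too bulky to grip: push it over the board's right-hand long edge so that it rolls over once and lies flat on its back on the bench, within a hand's width of the board, cover up and still shut. Then swing the cover open by its knob until it stands straight up, let go, and leave the other things where they are.

Things in the scene. Friction and masses are not known exactly. Their poses are not given: they have to be found in the camera images.
- board: Plain timber board screwed down to the bench, 150 mm wide (its x) x 420 mm long (its y, roughly away from the robot) x 38 mm thick. Origin at the centre of its underside. The edge to use, the step, is its long edge at its x = +75 mm, on the robot's right; the bare bench lies beyond it.
- box: Bare aluminium terminal box, 88 mm deep (its x, cover included) x 130 wide (y) x 140 tall (z), about 0.8 kg. Origin: centre of the lower end it stands on at the start, z up. Its -x face is the hinged cover, turned away from the step; its +x face, the back, is about 5 to 25 mm short of the step, roughly parallel to it. On its back, x points straight down and z away from the board.
- box_middle (a point): Middle of the box, 70 mm above its lower end, centre of mass within 8 mm; 108 mm above the bench at the start, 44 mm when it lies on its back. Pushed low (under about 30 mm above the board) the box slides, pushed high it tips where it stands; with half its depth past the step it rolls over by itself. Two black cable glands (24 mm across, 20 long) stick out of its +z end.
- cover (a joint): Opening angle of the cover in rad: 0 = shut, 1.57 = at right angles to the box (straight up when the box lies on its back), stop at 1.95. The hinge is stiff: the cover stays at any angle where it is left; moving it takes 1 to 3 N at the knob.
- cover_hinge (a point): Point on the cover's hinge line at mid-height, 40 mm from the box's middle in its -x and 68 mm in its +y. The hinge line runs along the box's z, on its +y side. Axes as box. The cover is an 8 mm plate, its outer face 4 mm outside the hinge line.
- knob_end (a point): Centre of the outer end of the cover's round black knob: 18 mm diameter, standing 30 mm out of the cover's outer face, 118 mm from the hinge line, at mid-height near the cover's free edge (box's -y side). Its axes turn with the cover: -x points outwards along the knob, z along the hinge line; shut, they are those of box. Opening, it swings over towards the box's +y side.
- tape_measure: Bystander: grey tape measure standing on the board, 40 x 62 x 60 mm; origin under its centre.
- fitting: Bystander: brass pipe fitting standing on the board, 38 mm diameter, 58 mm tall; origin under its centre.
- seal: Bystander: black rubber sealing ring lying on the bench, 72 mm outside diameter, 10 mm high; origin under its centre.
- wrench: Bystander: steel open-ended wrench lying on the bench, 170 mm long.
Things that resemble listed ones, but are neither listed nor needed, are in the scene too. There is more than one size of the box; the job needs the middle-sized.

How it is judged:
On the way:
1. the box lies flat on its back on the bench, cover up and still shut (angle between box's own x axis and vertical above 3.04 rad and height (world z) of box_middle below 0.05 m and value of joint cover below 0.2 rad and linear speed of box below 0.03 m/s), for 0.2 s.
At the end, for the whole second after the job is handed in: The box lies flat on its back (within 6 degrees) on the bench, its lower end facing the board and no more than 90 mm from the edge it came over, with the cover standing straight up (within 9 degrees), everything at rest (angle between box's own x axis and vertical above 3.04 rad and height (world z) of box_middle below 0.05 m and x of box in the frame of board between 0.07 and 0.165 m and x of box_middle in the frame of board above 0.12 m and value of joint cover between 1.41 and 1.73 rad and velocity of joint cover between -0.05 and 0.05 rad/s and linear speed of box below 0.02 m/s and angular speed of box below 0.1 rad/s); the robot touches nothing.
It fails at once if a bystander (tape measure, fitting, sealing ring or wrench) is moved by more than 25 mm (distance of any of tape_measure, fitting, seal, wrench from where it was at the start of the episode above 0.025 m).
It also fails if it takes over 64 s, if anything falls off the work surface, if the arm or the gripper's body presses on something with over 40 N, if the wrist force passes 120 N, or if a joint passes its speed limit or range.

### The arm

A 6-joint arm with a two-finger parallel gripper is mounted at the origin on the work surface. World frame = base frame: x ahead of the robot, y to its left, z up, the work surface at z = 0. Lengths are in m, angles in rad, forces in N, time in s.
With the tool pointing down it reaches from about 0.35 to 0.8 m from the base axis. Payload 7.3 kg.
Tool frame: the origin (TCP) lies on the centre line of the jaws, within the pads' length; the fingertips stand 22 mm ahead of it and the grasp point (between the pads) lies 3 mm ahead of it (bot.tip_extent is the distance from the TCP to the fingertips, in m); z points along the fingers, y is the line along which they close (so a half turn about z gives the same grasp; the last joint's range is limited). The gripper opens to 85 mm and grips with 20 to 120 N. Pads are 22 mm wide; open, the fingers measure 114 mm over their backs; the gripper's body (76 mm by 85 mm) begins 54 mm behind the grasp point. The pads swing forward as they close: fully open they stand 13 mm farther back than shut.
Start: joints at [-1.477, 0.342, 1.524, -0, 1.275, -0.146], TCP at [0.125, -0.51, 0.253] pointing down, gripper open.
Joint ranges: [-2.53, 2.53], [-0.77, 2.02], [0.04, 2.7], [-1, 4.14], [0.28, 2.66], [-3.11, 3.11]. Speed limits (rad/s): [2.57, 2.57, 3.14, 3.14, 3.14, 3.14].

### API

Orientations are given as [roll, pitch, yaw] about the fixed x, y, z axes, in that order (R = Rz(yaw) Ry(pitch) Rx(roll)).
In Python, from workcell import bot gives the robot as it stands.
- The arm moves only by the tool arm_command, never from a script. Its argument "plan" is a list of rows, each an object of numbers: "ax", "ay", "az": the turn, a rotation vector about the tool's x, y, z in degrees; "tx", "ty", "tz": the shift along the tool's x, y, z in cm; "jaw": the closure, from 0 (fully open) to 1 (shut). A call has exactly 10 rows; each row is the pose to reach, as a shift and turn from the pose commanded when the call began, along the tool's axes at that moment; what a row does not reach only later rows make up. A row lasts 1/12 s, in which the tool goes at most 41.7 mm and 7.16 degrees, less where a joint would pass 70% of its speed; a pose out of reach is approached as far as the arm can. A call with a gripper value outside its range is refused whole. The fingers move at their own pace and stop on an object; "newtons" is the grip in N (left out, the last holds). Time passes only in rows, so rows that repeat a pose let the fingers close, or fill a call up. It gives the time, the measured TCP pose, the force, the opening and the grip force at its end, in the units of the state.
- bot.sense(): the state, without advancing time (a new reading comes with each control period).
- bot.grab_frame(name): name is "side" or "top"; returns the picture (480x640x3 uint8, red, green, blue); there is no depth.
- bot.camera_model(name): a dict with "fov_y" (degrees; the focal length in pixels is half the picture's height over the tangent of half this angle, whatever the lens; pixels are square), "cx", "cy" (the principal point, pixels), "R" (3x3) and "t" (3): a world point X has camera coordinates R X + t. Camera axes: x right, y down, z forward; pixel columns grow to the right and rows downward; lengths in m; the calibration is good to about 2 mm. A picture is of the moment at which its call begins. camera_model takes no time and is no camera call.
- bot.job_done(): hands the job in; it is judged then, once.
The state is a dict: "clock": time; "joints": joint angles; "joint_velocities": joint speeds; "joint_torque": joint torques, N m; "eef_pos": TCP position; "ee_rot": TCP orientation; "ft_force": force on the tool from outside, world axes, zero at the start; "ft_torque": the same for the moment, N m; "finger_gap": finger opening in m; "finger_force": force on a finger pad.
Only numpy, scipy, OpenCV 4.12 (cv2) and the standard library are available. Lean on these libraries where they do the work, as an engineer would, in place of code of your own. Each camera call takes 0.05 s, during which the arm holds its last target. There are 200 camera calls.

## Working session

There is one attempt and no reset: what is moved stays moved. The work goes in short steps, Python scripts to look and compute and a tool call to move; the robot and the scene stay as the last step left them, time stands still between calls to the robot, and variables do not carry over. Pictures are saved under pics/ and viewed, at most 10 in all, crops included, and the job is handed in when it is done.

Besides the shell and the picture viewer there is one more tool, called after "Request:" as name(argument=value, ...), one argument or row to a line, values as JSON. arm_command: Moves the arm, as the interface text tells. Its arguments: {"type":"object","properties":{"plan":{"type":"array","items":{"type":"object","properties":{"ax":{"type":"number"},"ay":{"type":"number"},"az":{"type":"number"},"tx":{"type":"number"},"ty":{"type":"number"},"tz":{"type":"number"},"jaw":{"type":"number"}}}},"newtons":{"type":"number"}},"required":["plan"]}

```bash
mkdir -p pics; ls
python3 - <<'E'
from workcell import bot
import cv2,json
for n in("side","top"):
    cv2.imwrite(f"pics/{n}0.png",bot.grab_frame(n)[:,:,::-1]); m=bot.camera_model(n); print(n,m)
s=bot.sense(); print(s)
E
```

```text
pics
side {'fov_y': 51.4138883419981, 'cx': 326.84182587964807, 'cy': 247.94890127210508, 'R': array([[-0.99945612, -0.02902211, -0.01565809],
       [-0.00757575,  0.66419601, -0.74752008],
       [ 0.03209465, -0.7469949 , -0.66405463]]), 't': array([0.5599455 , 0.03937267, 1.01519383])}
top {'fov_y': 44.64412306625495, 'cx': 324.9190488691943, 'cy': 239.52680513901458, 'R': array([[-0.02870185, -0.99954249, -0.00954039],
       [-0.99432579,  0.02952751, -0.10219762],
       [ 0.10243257,  0.00655299, -0.99471837]]), 't': array([0.06907377, 0.57680262, 1.38891355])}
{'clock': 0.1, 'joints': array([-1.47704532e+00,  3.42658324e-01,  1.52490307e+00, -1.29071307e-05,
        1.27539993e+00, -1.46028982e-01]), 'joint_velocities': array([-0.00081002, -0.00322233, -0.00155042,  0.00206874, -0.00074325,
       -0.00091095]), 'joint_torque': array([ 4.26754821e-03, -4.34443223e+01, -2.46491450e+01, -2.15905752e-04,
        4.58087685e-03,  2.77710876e-05]), 'eef_pos': array([ 0.12465478, -0.50965774,  0.25269913]), 'ee_rot': array([-3.14023676e+00, -1.86943663e-04,  2.39783629e-01]), 'ft_force': array([ 0.41252202, -0.27700456,  0.598763  ]), 'ft_torque': array([ 0.00854372,  0.02477286, -0.01303088]), 'finger_force': 0.0, 'finger_gap': 0.08537438033509369}
```

View pics/side0.png

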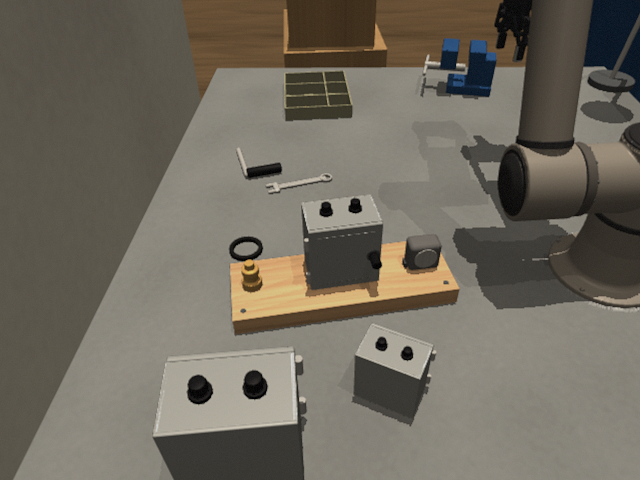

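View pics/top0.png

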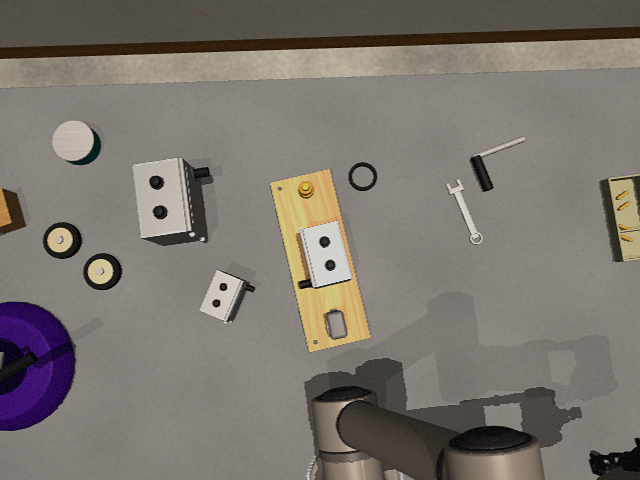

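The candidates seen from the top are a large box at (165,205), a small one at (222,296) and one on the board at (325,254). The board one is the middle size, and it's the one standing on the board with its knob facing left at (304,284). In the side view it is at (342,240), with the knob at (376,260). The fitting is at (306,189), the tape measure at (336,323), the seal at (362,177) and the wrench at (465,212). I'll confirm the box in an enlarged crop.

```bash
cat > h.py <<'E'
from workcell import bot
import numpy as np, cv2
def P(n):
    m=bot.camera_model(n); f=240/np.tan(np.radians(m['fov_y']/2))
    return np.array([[f,0,m['cx']],[0,f,m['cy']],[0,0,1]])@np.c_[m['R'],m['t']]
def onz(n,uv,z):
    p=P(n); H=np.c_[p[:,0],p[:,1],p[:,2]*z+p[:,3]]
    q=np.linalg.solve(H,[*uv,1]); return q[:2]/q[2]
def tri(us,ut):
    X=cv2.triangulatePoints(P("side"),P("top"),np.float64(us).reshape(2,1),np.float64(ut).reshape(2,1)).ravel(); return X[:3]/X[3]
def proj(n,X):
    q=P(n)@np.r_[X,1]; return q[:2]/q[2]
E
python3 - <<'E'
import cv2,numpy as np
s=cv2.imread("pics/side0.png");t=cv2.imread("pics/top0.png")
a=cv2.resize(s[185:335,220:470][:, :],None,fx=3,fy=3,interpolation=2)   # 750x450
b=cv2.resize(t[160:360,255:385],None,fx=3,fy=3,interpolation=2)
cv2.imwrite("pics/c1.png",cv2.resize(s[190:330,260:445],None,fx=4,fy=4,interpolation=2))
cv2.imwrite("pics/c2.png",b)
E
```

```text
(no output)
```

View pics/c1.png

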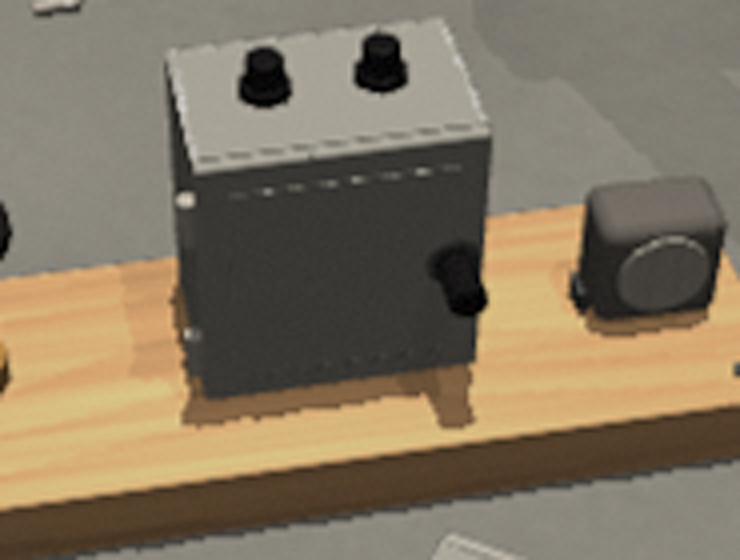

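View pics/c2.png

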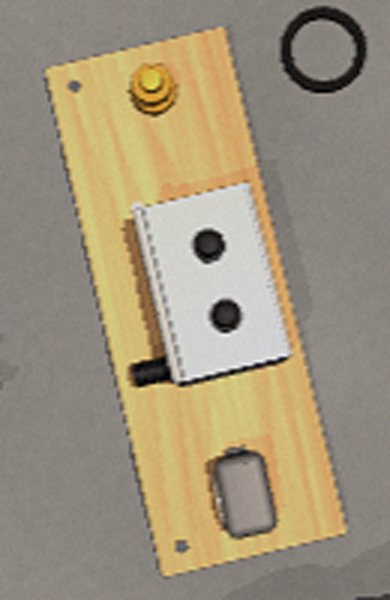

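The crop confirms it: this is the middle box on the board, with the cover facing +y (left), the knob at side (377,264), and hinge pins at the far edge.

Run:
```python
from h import *
np.set_printoptions(precision=4,suppress=True)
c=[onz("top",u,.038) for u in[(270,183.3),(329.7,169),(370.7,337.7),(309.3,352.3)]]
c=np.array(c);print("board",c,np.linalg.norm(np.diff(c,axis=0),axis=1))
bx=(c[1]-c[0])+(c[2]-c[3]);by=(c[0]-c[3])+(c[1]-c[2]);
print("yaw by",np.degrees(np.arctan2(by[1],by[0])),"bx",np.degrees(np.arctan2(bx[1],bx[0])),c.mean(0))
T=[(300,229),(338.3,221),(352,278.3),(315,288)];S=[(308.75,232),(301.75,203),(370,195),(382.5,222)]
for s,t in zip(S,T): print("boxtop",tri(s,t),onz("top",t,.178),onz("side",s,.178))
for s in [(311.75,289.25),(378.75,280)]: print("bot",onz("side",s,.038))
print("knob",tri((377.5,264.5),(299.3,284.3)))
for n,u,z in[("tape",(336,323),.06),("fit",(306,189),.06),("seal",(362,177),.005)]: print(n,onz("top",u,z))
s=bot.sense(); print(s['eef_pos'],s['ee_rot'])
```

```text
board [[ 0.7195  0.1821]
 [ 0.7505  0.0355]
 [ 0.3407 -0.0496]
 [ 0.3106  0.0968]] [0.1499 0.4186 0.1495]
yaw by 11.757718783786968 bx -78.23216211013263 [0.5303 0.0662]
boxtop [0.5868 0.1049 0.1761] [0.588  0.1048] [0.5847 0.1075]
boxtop [0.6031 0.0209 0.1741] [0.603  0.0209] [0.6019 0.0262]
boxtop [ 0.4779 -0.0049  0.174 ] [ 0.4776 -0.0047] [0.4785 0.0007]
boxtop [0.4593 0.0757 0.1749] [0.459  0.0756] [0.4599 0.0795]
bot [0.5847 0.1061]
bot [0.4589 0.0802]
knob [0.4684 0.113  0.1098]
tape [0.3784 0.0317]
fit [0.6985 0.0939]
seal [ 0.7352 -0.0446]
[ 0.1247 -0.5097  0.2527] [-3.1402 -0.0002  0.2398]
```

```bash
cat >> h.py <<'E'
from scipy.spatial.transform import Rotation as Ro
B0=np.array([.5303,.0662]);BX=np.array([.2038,-.979,0]);BY=np.array([.979,.2038,0])
def W(x,y,z): return np.r_[B0,z]+x*BX+y*BY
def Rpush(deg): # tool y=+BY, z tilted deg from down toward BX
    s,c=np.sin(np.radians(deg)),np.cos(np.radians(deg)); z=s*BX-np.array([0,0,c]); return np.c_[np.cross(BY,z),BY,z]
def cur():
    s=bot.sense(); return s['eef_pos'],Ro.from_euler('xyz',s['ee_rot']).as_matrix()
def rel(p,R,q,S): # from pose p,R to q,S
    return np.round(R.T@(q-p)*100,2),np.round(Ro.from_matrix(R.T@S).as_rotvec(degrees=True),1)
E
python3 - <<'E'
from h import *
p,R=cur(); print("tip",bot.tip_extent)
S=Rpush(45); tip=W(-.065,.010,.056); pre=tip-S[:,2]*.022; hov=pre-S[:,2]*.14
print(pre,hov,Ro.from_matrix(S).as_euler('xyz',degrees=True))
p1=np.array([.40,-.28,.38]);R1=R@Ro.from_rotvec(.5*Ro.from_matrix(R.T@S).as_rotvec()).as_matrix()
print(rel(p,R,p1,R1)); 
p2=np.array([.45,0.05,.36])
print(rel(p1,R1,p2,S)); print(rel(p2,S,hov,S))
E
```

```text
tip 0.022
[0.52367262 0.14710267 0.07155635] [0.50349745 0.24401872 0.1705513 ] [-180.           44.9996482   101.75940768]
(array([ 32.2 , -15.79, -12.7 ]), array([-17.2, -17.8, -41.5]))
(array([ 28.19, -13.53, -11.83]), array([-17.2, -17.8, -41.5]))
(array([26.06,  9.19,  0.74]), array([-0.,  0.,  0.]))
```

Request:
arm_command(
  plan=[
    {"tx":32.2,"ty":-15.8,"tz":-12.7,"ax":-17.2,"ay":-17.8,"az":-41.5,"jaw":0.41},
    {"tx":32.2,"ty":-15.8,"tz":-12.7,"ax":-17.2,"ay":-17.8,"az":-41.5,"jaw":0.41},
    {"tx":32.2,"ty":-15.8,"tz":-12.7,"ax":-17.2,"ay":-17.8,"az":-41.5,"jaw":0.41},
    {"tx":32.2,"ty":-15.8,"tz":-12.7,"ax":-17.2,"ay":-17.8,"az":-41.5,"jaw":0.41},
    {"tx":32.2,"ty":-15.8,"tz":-12.7,"ax":-17.2,"ay":-17.8,"az":-41.5,"jaw":0.41},
    {"tx":32.2,"ty":-15.8,"tz":-12.7,"ax":-17.2,"ay":-17.8,"az":-41.5,"jaw":0.41},
    {"tx":32.2,"ty":-15.8,"tz":-12.7,"ax":-17.2,"ay":-17.8,"az":-41.5,"jaw":0.41},
    {"tx":32.2,"ty":-15.8,"tz":-12.7,"ax":-17.2,"ay":-17.8,"az":-41.5,"jaw":0.41},
    {"tx":32.2,"ty":-15.8,"tz":-12.7,"ax":-17.2,"ay":-17.8,"az":-41.5,"jaw":0.41},
    {"tx":32.2,"ty":-15.8,"tz":-12.7,"ax":-17.2,"ay":-17.8,"az":-41.5,"jaw":0.41},
  ],
)

```text
clock: 0.93
eef_pos: [0.4043, -0.2765, 0.3823]
ee_rot: [2.964, 0.385, 0.946]
ft_force: [-0.3, -0.3, 0.1]
finger_gap: 0.0503
finger_force: 0.0
```

Request:
arm_command(
  plan=[
    {"tx":28.2,"ty":-13.5,"tz":-11.8,"ax":-17.2,"ay":-17.8,"az":-41.5,"jaw":0.41},
    {"tx":28.2,"ty":-13.5,"tz":-11.8,"ax":-17.2,"ay":-17.8,"az":-41.5,"jaw":0.41},
    {"tx":28.2,"ty":-13.5,"tz":-11.8,"ax":-17.2,"ay":-17.8,"az":-41.5,"jaw":0.41},
    {"tx":28.2,"ty":-13.5,"tz":-11.8,"ax":-17.2,"ay":-17.8,"az":-41.5,"jaw":0.41},
    {"tx":28.2,"ty":-13.5,"tz":-11.8,"ax":-17.2,"ay":-17.8,"az":-41.5,"jaw":0.41},
    {"tx":28.2,"ty":-13.5,"tz":-11.8,"ax":-17.2,"ay":-17.8,"az":-41.5,"jaw":0.41},
    {"tx":28.2,"ty":-13.5,"tz":-11.8,"ax":-17.2,"ay":-17.8,"az":-41.5,"jaw":0.41},
    {"tx":28.2,"ty":-13.5,"tz":-11.8,"ax":-17.2,"ay":-17.8,"az":-41.5,"jaw":0.41},
    {"tx":28.2,"ty":-13.5,"tz":-11.8,"ax":-17.2,"ay":-17.8,"az":-41.5,"jaw":0.41},
    {"tx":28.2,"ty":-13.5,"tz":-11.8,"ax":-17.2,"ay":-17.8,"az":-41.5,"jaw":0.41},
  ],
)

```text
clock: 1.77
eef_pos: [0.4507, 0.0515, 0.3588]
ee_rot: [-3.139, 0.785, 1.78]
ft_force: [0.5, -0.3, -0.1]
finger_gap: 0.0506
finger_force: 0.0
```

Run:
```python
from h import *
p,R=cur(); s=bot.sense();print(s['clock'],p,s['ee_rot'],s['joints'],s['finger_gap'])
S=Rpush(45); tip=W(-.065,.010,.056); pre=tip-S[:,2]*.022; hov=pre-S[:,2]*.14
print(rel(p,R,hov,S))
```

```text
1.7667 [0.45069595 0.05149551 0.35879217] [-3.13920337  0.78547325  1.78046551] [ 0.3953727   0.24415538  1.60549233 -0.76997144  1.50391153  0.32664844] 0.05063189936585717
(array([25.85,  9.17,  0.75]), array([0. , 0. , 0.2]))
```

Request:
arm_command(
  plan=[
    {"tx":25.9,"ty":9.2,"tz":0.8,"jaw":0.41},
    {"tx":25.9,"ty":9.2,"tz":0.8,"jaw":0.41},
    {"tx":25.9,"ty":9.2,"tz":0.8,"jaw":0.41},
    {"tx":25.9,"ty":9.2,"tz":0.8,"jaw":0.41},
    {"tx":25.9,"ty":9.2,"tz":0.8,"jaw":0.41},
    {"tx":25.9,"ty":9.2,"tz":0.8,"jaw":0.41},
    {"tx":25.9,"ty":9.2,"tz":0.8,"jaw":0.41},
    {"tx":25.9,"ty":9.2,"tz":0.8,"jaw":0.41},
    {"tx":25.9,"ty":9.2,"tz":0.8,"jaw":0.41},
    {"tx":25.9,"ty":9.2,"tz":0.8,"jaw":0.41},
  ],
)

```text
invalid input
```

Request:
arm_command(
  plan=[
    {"tz":2,"jaw":0.41},
    {"tz":4,"jaw":0.41},
    {"tz":6,"jaw":0.41},
    {"tz":8,"jaw":0.41},
    {"tz":10,"jaw":0.41},
    {"tz":12,"jaw":0.41},
    {"tz":13,"jaw":0.41},
    {"tz":14,"jaw":0.41},
    {"tz":14,"jaw":0.41},
    {"tz":14,"jaw":0.41},
  ],
)

```text
invalid input
```

Run:
```python
from h import *
p,R=cur(); s=bot.sense();print(s['clock'],p,s['ee_rot'],s['joints'],s['ft_force'])
S=Rpush(45)
for x,z in((-.065,.054),(-.03,.054),(.02,.054)):
  tip=W(x,.010,z); print(rel(p,R,tip-S[:,2]*.022,S))
a=bot.grab_frame("side")[150:350,230:470];b=bot.grab_frame("top")[150:360,200:400]
cv2.imwrite("pics/d1.png",np.hstack([cv2.resize(a,(480,400)),cv2.resize(b,(320,400))])[:,:,::-1])
```

```text
1.7667 [0.45069595 0.05149551 0.35879217] [-3.13920337  0.78547325  1.78046551] [ 0.3953727   0.24415538  1.60549233 -0.76997144  1.50391153  0.32664844] [ 0.45630674 -0.31529062 -0.08326108]
(array([25.99,  9.16, 14.89]), array([0. , 0. , 0.2]))
(array([23.52,  9.15, 17.36]), array([0. , 0. , 0.2]))
(array([19.98,  9.14, 20.9 ]), array([0. , 0. , 0.2]))
```

View pics/d1.png

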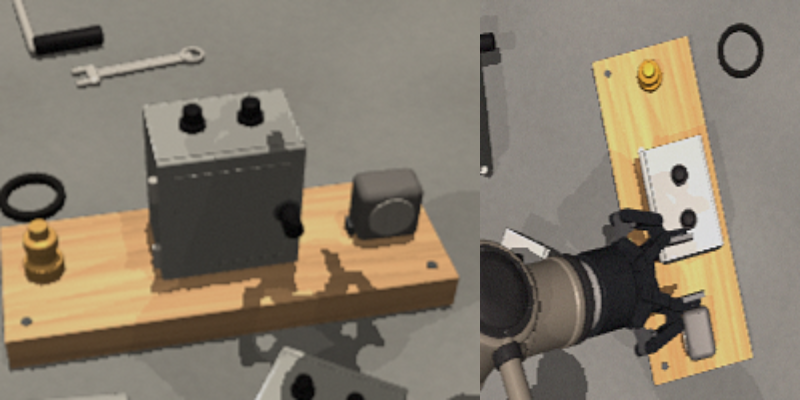

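The box hasn't moved. The arm is hovering above it, because the two calls were refused for incomplete rows. I'll resend them with every key filled in.

Request:
arm_command(
  plan=[
    {"tx":25.9,"ty":9.2,"tz":0.8,"ax":0,"ay":0,"az":0,"jaw":0.41},
    {"tx":25.9,"ty":9.2,"tz":0.8,"ax":0,"ay":0,"az":0,"jaw":0.41},
    {"tx":25.9,"ty":9.2,"tz":0.8,"ax":0,"ay":0,"az":0,"jaw":0.41},
    {"tx":25.9,"ty":9.2,"tz":0.8,"ax":0,"ay":0,"az":0,"jaw":0.41},
    {"tx":25.9,"ty":9.2,"tz":0.8,"ax":0,"ay":0,"az":0,"jaw":0.41},
    {"tx":25.9,"ty":9.2,"tz":0.8,"ax":0,"ay":0,"az":0,"jaw":0.41},
    {"tx":25.9,"ty":9.2,"tz":0.8,"ax":0,"ay":0,"az":0,"jaw":0.41},
    {"tx":25.9,"ty":9.2,"tz":0.8,"ax":0,"ay":0,"az":0,"jaw":0.41},
    {"tx":25.9,"ty":9.2,"tz":0.8,"ax":0,"ay":0,"az":0,"jaw":0.41},
    {"tx":25.9,"ty":9.2,"tz":0.8,"ax":0,"ay":0,"az":0,"jaw":0.41},
  ],
)

```text
clock: 2.7
eef_pos: [0.5052, 0.2403, 0.1722]
ee_rot: [3.14, 0.786, 1.771]
ft_force: [0.1, 0.0, 1.3]
finger_gap: 0.0505
finger_force: 0.0
```

Run:
```python
from h import *
p,R=cur(); s=bot.sense();print(s['clock'],p,s['ee_rot'],s['joints'],s['ft_force'])
S=Rpush(45)
for x,z in((-.065,.054),(-.03,.054),(.02,.054)):
  tip=W(x,.010,z); print(rel(p,R,tip-S[:,2]*.022,S))
```

```text
2.7 [0.50524591 0.24034167 0.17217231] [3.13975481 0.78557186 1.77116225] [ 0.64224413  0.70937759  1.38063874 -0.69798358  1.48100474  0.66352575] [0.1116916  0.01379555 1.32074767]
(array([ 0.54, -0.08, 13.98]), array([-0.1,  0. , -0.2]))
(array([-1.94, -0.06, 16.45]), array([-0.1,  0. , -0.2]))
(array([-5.47, -0.05, 19.99]), array([-0.1,  0. , -0.2]))
```

Request:
arm_command(
  plan=[
    {"tx":0,"ty":0,"tz":2,"ax":0,"ay":0,"az":0,"jaw":0.41},
    {"tx":0,"ty":0,"tz":4,"ax":0,"ay":0,"az":0,"jaw":0.41},
    {"tx":0,"ty":0,"tz":6,"ax":0,"ay":0,"az":0,"jaw":0.41},
    {"tx":0,"ty":0,"tz":8,"ax":0,"ay":0,"az":0,"jaw":0.41},
    {"tx":0.2,"ty":0,"tz":10,"ax":0,"ay":0,"az":0,"jaw":0.41},
    {"tx":0.4,"ty":0,"tz":11.5,"ax":0,"ay":0,"az":0,"jaw":0.41},
    {"tx":0.5,"ty":0,"tz":12.5,"ax":0,"ay":0,"az":0,"jaw":0.41},
    {"tx":0.5,"ty":0,"tz":13.4,"ax":0,"ay":0,"az":0,"jaw":0.41},
    {"tx":0.5,"ty":0,"tz":13.9,"ax":0,"ay":0,"az":0,"jaw":0.41},
    {"tx":0.5,"ty":0,"tz":13.9,"ax":0,"ay":0,"az":0,"jaw":0.41},
  ],
)

```text
clock: 3.53
eef_pos: [0.5241, 0.1484, 0.0696]
ee_rot: [3.14, 0.785, 1.773]
ft_force: [-1.0, -0.9, -0.6]
finger_gap: 0.05
finger_force: 0.0
```

Run:
```python
from h import *
p,R=cur(); s=bot.sense();print(s['clock'],p,s['ft_force'])
S=Rpush(45)
for x,z in((-.065,.054),(-.03,.054),(.02,.054)):
  tip=W(x,.010,z); print(rel(p,R,tip-S[:,2]*.022,S))
a=bot.grab_frame("side")[150:350,230:470];b=bot.grab_frame("top")[150:360,200:400]
cv2.imwrite("pics/d2.png",np.hstack([cv2.resize(a,(480,400)),cv2.resize(b,(320,400))])[:,:,::-1])
```

```text
3.5333 [0.52406967 0.14844785 0.06959335] [-1.02475939 -0.86678194 -0.63512434]
(array([-0.08, -0.07,  0.09]), array([-0.1, -0. , -0.1]))
(array([-2.56, -0.06,  2.56]), array([-0.1, -0. , -0.1]))
(array([-6.1 , -0.05,  6.1 ]), array([-0.1, -0. , -0.1]))
```

View pics/d2.png

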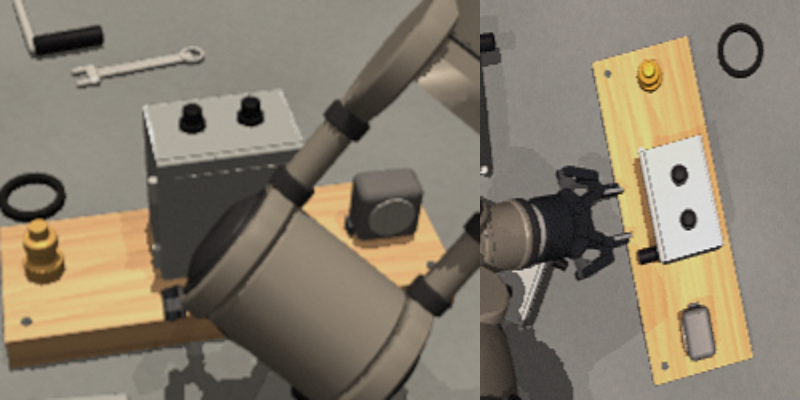

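The fingertips are level just in front of the cover. The knob, at (648,255) in the right half, is clear of the lower finger at (630,238).

Request:
arm_command(
  plan=[
    {"tx":-0.7,"ty":0.4,"tz":0.7,"ax":0,"ay":0,"az":0,"jaw":0.41},
    {"tx":-1.4,"ty":0.4,"tz":1.4,"ax":0,"ay":0,"az":0,"jaw":0.41},
    {"tx":-1.8,"ty":0.4,"tz":1.8,"ax":0,"ay":0,"az":0,"jaw":0.41},
    {"tx":-2.2,"ty":0.4,"tz":2.2,"ax":0,"ay":0,"az":0,"jaw":0.41},
    {"tx":-2.6,"ty":0.4,"tz":2.6,"ax":0,"ay":0,"az":0,"jaw":0.41},
    {"tx":-3.0,"ty":0.4,"tz":3.0,"ax":0,"ay":0,"az":0,"jaw":0.41},
    {"tx":-3.4,"ty":0.4,"tz":3.4,"ax":0,"ay":0,"az":0,"jaw":0.41},
    {"tx":-3.8,"ty":0.4,"tz":3.8,"ax":0,"ay":0,"az":0,"jaw":0.41},
    {"tx":-4.2,"ty":0.4,"tz":4.2,"ax":0,"ay":0,"az":0,"jaw":0.41},
    {"tx":-4.5,"ty":0.4,"tz":4.5,"ax":0,"ay":0,"az":0,"jaw":0.41},
  ],
)

```text
clock: 4.47
eef_pos: [0.541, 0.0882, 0.0694]
ee_rot: [3.139, 0.784, 1.774]
ft_force: [-0.7, 5.5, 1.7]
finger_gap: 0.0504
finger_force: 3.0
```

Run:
```python
from h import *
p,R=cur(); s=bot.sense();print(s['clock'],p,s['ft_force'])
d=(p+R[:,2]*.022)-np.r_[B0,0];print("tip board",d@BX,d@BY,d[2])
a=bot.grab_frame("side")[150:350,230:470];b=bot.grab_frame("top")[150:360,200:400]
cv2.imwrite("pics/d3.png",np.hstack([cv2.resize(a,(480,400)),cv2.resize(b,(320,400))])[:,:,::-1])
```

```text
4.4667 [0.5409776  0.08815161 0.06936747] [-0.71297876  5.53406482  1.70857766]
tip board -0.0037806368012716363 0.01494352261796923 0.053788900098010045
```

View pics/d3.png

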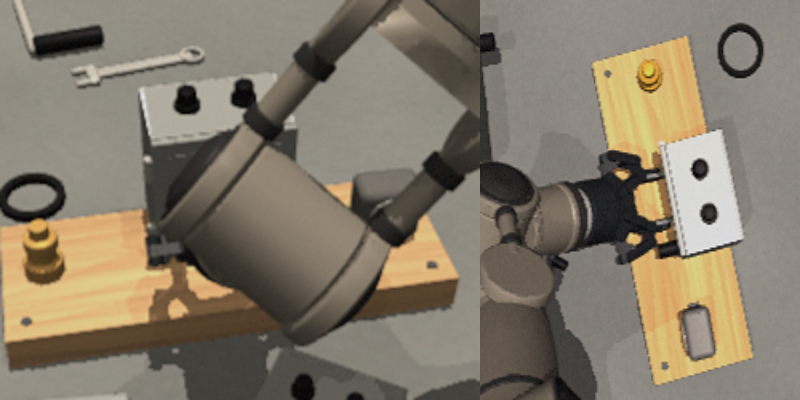

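Both fingers are square against the cover. The box has slid about 32 mm with no noticeable yaw, so I'll push on through the tipping point.

Request:
arm_command(
  plan=[
    {"tx":-0.4,"ty":0,"tz":0.4,"ax":0,"ay":0,"az":0,"jaw":0.41},
    {"tx":-0.8,"ty":0,"tz":0.8,"ax":0,"ay":0,"az":0,"jaw":0.41},
    {"tx":-1.2,"ty":0,"tz":1.2,"ax":0,"ay":0,"az":0,"jaw":0.41},
    {"tx":-1.6,"ty":0,"tz":1.6,"ax":0,"ay":0,"az":0,"jaw":0.41},
    {"tx":-2.0,"ty":0,"tz":2.0,"ax":0,"ay":0,"az":0,"jaw":0.41},
    {"tx":-2.3,"ty":0,"tz":2.3,"ax":0,"ay":0,"az":0,"jaw":0.41},
    {"tx":-2.5,"ty":0,"tz":2.5,"ax":0,"ay":0,"az":0,"jaw":0.41},
    {"tx":-2.5,"ty":0,"tz":2.5,"ax":0,"ay":0,"az":0,"jaw":0.41},
    {"tx":-2.5,"ty":0,"tz":2.5,"ax":0,"ay":0,"az":0,"jaw":0.41},
    {"tx":-2.5,"ty":0,"tz":2.5,"ax":0,"ay":0,"az":0,"jaw":0.41},
  ],
)

```text
clock: 5.4
eef_pos: [0.5477, 0.053, 0.0692]
ee_rot: [-3.142, 0.786, 1.775]
ft_force: [-0.0, 1.3, -0.6]
finger_gap: 0.0501
finger_force: 0.0
```

Run:
```python
from h import *
p,R=cur(); s=bot.sense();print(s['clock'],p,s['ft_force'])
d=(p+R[:,2]*.022)-np.r_[B0,0];print("tip board",d@BX,d@BY,d[2])
a=bot.grab_frame("side")[150:350,230:470];b=bot.grab_frame("top")[150:360,200:400]
cv2.imwrite("pics/d4.png",np.hstack([cv2.resize(a,(480,400)),cv2.resize(b,(320,400))])[:,:,::-1])
```

```text
5.4 [0.5477296  0.05303631 0.0691752 ] [-0.03251424  1.32193967 -0.60788276]
tip board 0.03199838790489352 0.014359118306148356 0.053621689224432265
```

View pics/d4.png

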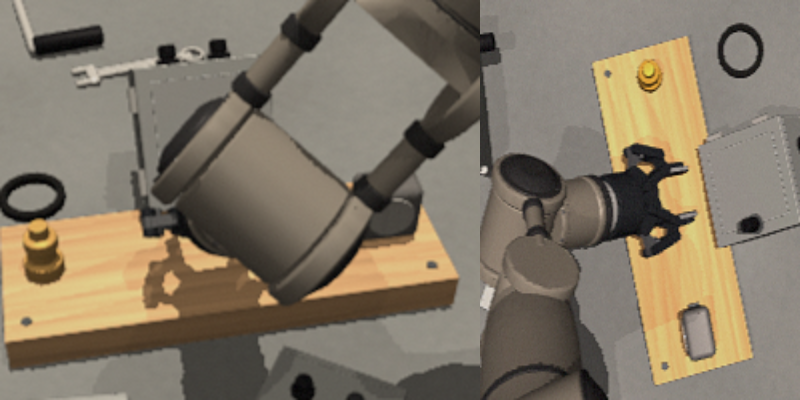

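The box has rolled over and lies beyond the board with the cover up. The knob is at (750,225) in the right half. I'll retract to see it clearly.

```bash
cat >> h.py <<'E'
Rk=np.c_[np.cross(BX,[0,0,-1.]),BX,[0,0,-1.]]
E
python3 - <<'E'
from h import *
p,R=cur()
a=p-R[:,2]*.20
h=Ro.from_matrix(R.T@Rk).as_rotvec(); Rh=R@Ro.from_rotvec(.4*h).as_matrix()
b=np.array([.42,.05,.38]);print(rel(p,R,a,R),rel(a,R,b,Rh)); c=np.array([.36,-.30,.36]);print(rel(b,Rh,c,Rk))
E
```

```text
(array([  0.,  -0., -20.]), array([0., 0., 0.])) (array([-20.37, -12.57,  -3.6 ]), array([14.1, 14.1, 33.9]))
(array([-28.98,   8.32,  18.87]), array([21.1, 21.1, 50.9]))
```

Request:
arm_command(
  plan=[
    {"tx":0,"ty":0,"tz":-2,"ax":0,"ay":0,"az":0,"jaw":0.41},
    {"tx":0,"ty":0,"tz":-5,"ax":0,"ay":0,"az":0,"jaw":0.41},
    {"tx":0,"ty":0,"tz":-8,"ax":0,"ay":0,"az":0,"jaw":0.41},
    {"tx":0,"ty":0,"tz":-11,"ax":0,"ay":0,"az":0,"jaw":0.41},
    {"tx":0,"ty":0,"tz":-14,"ax":0,"ay":0,"az":0,"jaw":0.41},
    {"tx":0,"ty":0,"tz":-17,"ax":0,"ay":0,"az":0,"jaw":0.41},
    {"tx":0,"ty":0,"tz":-20,"ax":0,"ay":0,"az":0,"jaw":0.41},
    {"tx":0,"ty":0,"tz":-20,"ax":0,"ay":0,"az":0,"jaw":0.41},
    {"tx":0,"ty":0,"tz":-20,"ax":0,"ay":0,"az":0,"jaw":0.41},
    {"tx":0,"ty":0,"tz":-20,"ax":0,"ay":0,"az":0,"jaw":0.41},
  ],
)

```text
clock: 6.33
eef_pos: [0.5188, 0.1911, 0.2098]
ee_rot: [-3.14, 0.786, 1.776]
ft_force: [-0.5, 0.6, -0.3]
finger_gap: 0.0503
finger_force: 0.0
```

Request:
arm_command(
  plan=[
    {"tx":-20.4,"ty":-12.6,"tz":-3.6,"ax":14.1,"ay":14.1,"az":33.9,"jaw":0.41},
    {"tx":-20.4,"ty":-12.6,"tz":-3.6,"ax":14.1,"ay":14.1,"az":33.9,"jaw":0.41},
    {"tx":-20.4,"ty":-12.6,"tz":-3.6,"ax":14.1,"ay":14.1,"az":33.9,"jaw":0.41},
    {"tx":-20.4,"ty":-12.6,"tz":-3.6,"ax":14.1,"ay":14.1,"az":33.9,"jaw":0.41},
    {"tx":-20.4,"ty":-12.6,"tz":-3.6,"ax":14.1,"ay":14.1,"az":33.9,"jaw":0.41},
    {"tx":-20.4,"ty":-12.6,"tz":-3.6,"ax":14.1,"ay":14.1,"az":33.9,"jaw":0.41},
    {"tx":-20.4,"ty":-12.6,"tz":-3.6,"ax":14.1,"ay":14.1,"az":33.9,"jaw":0.41},
    {"tx":-20.4,"ty":-12.6,"tz":-3.6,"ax":14.1,"ay":14.1,"az":33.9,"jaw":0.41},
    {"tx":-20.4,"ty":-12.6,"tz":-3.6,"ax":14.1,"ay":14.1,"az":33.9,"jaw":0.41},
    {"tx":-20.4,"ty":-12.6,"tz":-3.6,"ax":14.1,"ay":14.1,"az":33.9,"jaw":0.41},
  ],
)

```text
clock: 7.17
eef_pos: [0.4197, 0.0499, 0.3784]
ee_rot: [2.969, 0.476, 1.074]
ft_force: [-0.6, 0.4, 0.5]
finger_gap: 0.0504
finger_force: 0.0
```

Request:
arm_command(
  plan=[
    {"tx":-29,"ty":8.3,"tz":18.9,"ax":21.1,"ay":21.1,"az":50.9,"jaw":0.41},
    {"tx":-29,"ty":8.3,"tz":18.9,"ax":21.1,"ay":21.1,"az":50.9,"jaw":0.41},
    {"tx":-29,"ty":8.3,"tz":18.9,"ax":21.1,"ay":21.1,"az":50.9,"jaw":0.41},
    {"tx":-29,"ty":8.3,"tz":18.9,"ax":21.1,"ay":21.1,"az":50.9,"jaw":0.41},
    {"tx":-29,"ty":8.3,"tz":18.9,"ax":21.1,"ay":21.1,"az":50.9,"jaw":0.41},
    {"tx":-29,"ty":8.3,"tz":18.9,"ax":21.1,"ay":21.1,"az":50.9,"jaw":0.41},
    {"tx":-29,"ty":8.3,"tz":18.9,"ax":21.1,"ay":21.1,"az":50.9,"jaw":0.41},
    {"tx":-29,"ty":8.3,"tz":18.9,"ax":21.1,"ay":21.1,"az":50.9,"jaw":0.41},
    {"tx":-29,"ty":8.3,"tz":18.9,"ax":21.1,"ay":21.1,"az":50.9,"jaw":0.41},
    {"tx":-29,"ty":8.3,"tz":18.9,"ax":21.1,"ay":21.1,"az":50.9,"jaw":0.41},
  ],
)

```text
clock: 8.0
eef_pos: [0.3582, -0.3049, 0.3567]
ee_rot: [-3.136, 0.004, 0.199]
ft_force: [-1.1, 0.7, -0.4]
finger_gap: 0.0504
finger_force: 0.0
```

Run:
```python
from h import *
s=bot.sense();print(s['clock'],s['eef_pos'],s['ee_rot'],s['joints'],s['ft_force'])
a=bot.grab_frame("side");b=bot.grab_frame("top")
cv2.imwrite("pics/s5.png",a[:,:,::-1]);cv2.imwrite("pics/t5.png",b[:,:,::-1])
cv2.imwrite("pics/d5.png",np.hstack([cv2.resize(a[150:300,290:400],(440,600),interpolation=2),cv2.resize(b[190:340,320:410],(360,600),interpolation=2)])[:,:,::-1])
```

```text
8.0 [ 0.35821599 -0.30493695  0.35667191] [-3.13634611  0.00377063  0.19867861] [-8.67873868e-01  1.80028235e-01  1.46028031e+00 -7.67977771e-04
  1.50769944e+00  5.04304622e-01] [-1.05742435  0.66710407 -0.40000571]
```

View pics/d5.png

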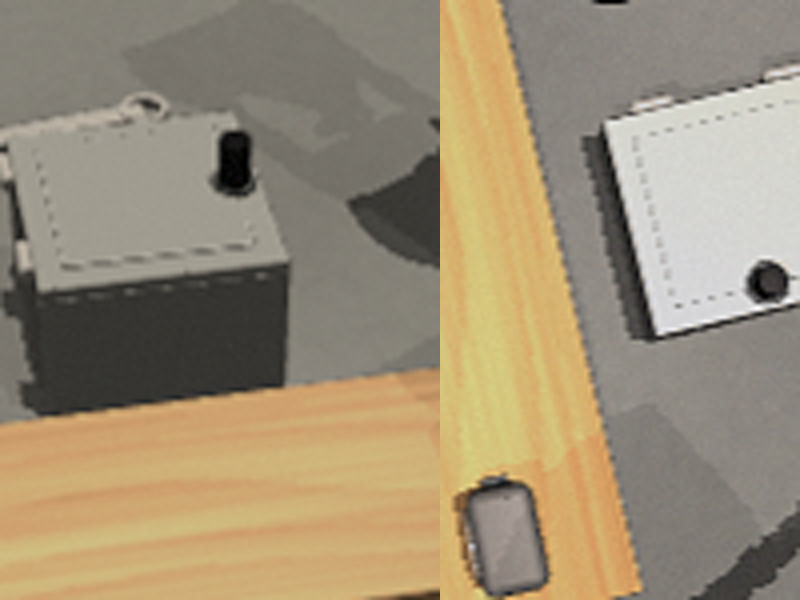

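The box lies flat with the cover shut. The knob end is at side (348.5,184) and top (402,260). The lower-end cover corners are at side (299,222.5) and (362,216), and at top (361.5,221) and (374,274).

Run:
```python
from h import *
np.set_printoptions(precision=4,suppress=True)
def bf(X): d=X-np.r_[B0,0]; return np.r_[d@BX,d@BY,d[2]]
k=tri((348.5,184),(402.25,260)); print("knob",k,bf(k), onz("top",(402.25,260),.118),onz("side",(348.5,184),.118))
c1=tri((298.75,222.5),(361.5,220.75));c2=tri((362,216),(373.75,273.75));print(c1,c2,bf(c1),bf(c2))
d=c1-c2;print("box y yaw",np.degrees(np.arctan2(d[1],d[0])))
```

```text
knob [ 0.5172 -0.122   0.1183] [ 0.1816 -0.0512  0.1183] [ 0.5177 -0.1221] [ 0.5165 -0.1224]
[ 0.6155 -0.035   0.0838] [ 0.4894 -0.0591  0.0828] [0.1164 0.0628 0.0838] [ 0.1143 -0.0655  0.0828]
box y yaw 10.803178503165595
```

```bash
cat >> h.py <<'E'
U=np.array([np.cos(np.radians(11)),np.sin(np.radians(11)),0]);V=np.array([U[1],-U[0],0])
RK=np.c_[U,V,[0,0,-1.]]; K=np.array([.5172,-.122,.118])
E
python3 - <<'E'
from h import *
p,R=cur(); print(rel(p,R,np.array([K[0],K[1],.19]),RK),rel(np.array([K[0],K[1],.19]),RK,np.array([K[0],K[1],.117]),RK))
E
```

```text
(array([ 19.13, -14.22,  16.79]), array([-0.3,  0.2,  0.7])) (array([0. , 0. , 7.3]), array([0., 0., 0.]))
```

Request:
arm_command(
  plan=[
    {"tx":19.1,"ty":-14.2,"tz":8,"ax":-0.3,"ay":0.2,"az":0.7,"jaw":0.41},
    {"tx":19.1,"ty":-14.2,"tz":8,"ax":-0.3,"ay":0.2,"az":0.7,"jaw":0.41},
    {"tx":19.1,"ty":-14.2,"tz":8,"ax":-0.3,"ay":0.2,"az":0.7,"jaw":0.41},
    {"tx":19.1,"ty":-14.2,"tz":8,"ax":-0.3,"ay":0.2,"az":0.7,"jaw":0.41},
    {"tx":19.1,"ty":-14.2,"tz":8,"ax":-0.3,"ay":0.2,"az":0.7,"jaw":0.41},
    {"tx":19.1,"ty":-14.2,"tz":8,"ax":-0.3,"ay":0.2,"az":0.7,"jaw":0.41},
    {"tx":19.1,"ty":-14.2,"tz":12,"ax":-0.3,"ay":0.2,"az":0.7,"jaw":0.41},
    {"tx":19.1,"ty":-14.2,"tz":16.8,"ax":-0.3,"ay":0.2,"az":0.7,"jaw":0.41},
    {"tx":19.1,"ty":-14.2,"tz":16.8,"ax":-0.3,"ay":0.2,"az":0.7,"jaw":0.41},
    {"tx":19.1,"ty":-14.2,"tz":16.8,"ax":-0.3,"ay":0.2,"az":0.7,"jaw":0.41},
  ],
)

```text
clock: 8.93
eef_pos: [0.5159, -0.1197, 0.1894]
ee_rot: [3.141, 0.003, 0.197]
ft_force: [0.9, -0.3, 0.8]
finger_gap: 0.0502
finger_force: 0.0
```

Run:
```python
from h import *
p,R=cur(); print(p,rel(p,R,np.array([K[0],K[1],.117]),RK))
```

```text
[ 0.51593695 -0.11970487  0.18943265] (array([0.1 , 0.25, 7.24]), array([0. , 0.2, 0.3]))
```

Request:
arm_command(
  plan=[
    {"tx":0.1,"ty":0.25,"tz":1.5,"ax":0,"ay":0,"az":0,"jaw":0.41},
    {"tx":0.1,"ty":0.25,"tz":3,"ax":0,"ay":0,"az":0,"jaw":0.41},
    {"tx":0.1,"ty":0.25,"tz":4.5,"ax":0,"ay":0,"az":0,"jaw":0.41},
    {"tx":0.1,"ty":0.25,"tz":6,"ax":0,"ay":0,"az":0,"jaw":0.41},
    {"tx":0.1,"ty":0.25,"tz":7.2,"ax":0,"ay":0,"az":0,"jaw":0.41},
    {"tx":0.1,"ty":0.25,"tz":7.2,"ax":0,"ay":0,"az":0,"jaw":0.6},
    {"tx":0.1,"ty":0.25,"tz":7.2,"ax":0,"ay":0,"az":0,"jaw":0.7},
    {"tx":0.1,"ty":0.25,"tz":7.2,"ax":0,"ay":0,"az":0,"jaw":0.85},
    {"tx":0.1,"ty":0.25,"tz":7.2,"ax":0,"ay":0,"az":0,"jaw":0.9},
    {"tx":0.1,"ty":0.25,"tz":7.2,"ax":0,"ay":0,"az":0,"jaw":0.9},
  ],
  newtons=25,
)

```text
clock: 9.77
eef_pos: [0.5202, -0.1249, 0.1221]
ee_rot: [3.136, -0.006, 0.194]
ft_force: [-2.2, 2.4, 6.7]
finger_gap: 0.0171
finger_force: 26.4
```

Run:
```python
from h import *
p,R=cur(); s=bot.sense(); print(p,s['ee_rot'],s['ft_force'],s['finger_gap'],s['finger_force'],s['joints'])
r0,h0=118,29
for t in range(9,91,9):
    a=np.radians(t); du=118*(1-np.cos(a))+h0*np.sin(a); dz=118*np.sin(a)+h0*(np.cos(a)-1)
    print(t,np.round(R.T@(U*du+np.array([0,0,dz]))/10,1))
```

```text
[ 0.52017126 -0.12490564  0.12209002] [ 3.13563069 -0.00601841  0.19355205] [-2.18030587  2.40731357  6.70270482] 0.017147894355241635 26.373269855976105 [-0.37799909  0.49718525  1.67891078 -0.00215127  0.95721083  1.00049455]
9 [ 0.6  0.  -1.8]
18 [ 1.5  0.  -3.5]
27 [ 2.6  0.  -5. ]
36 [ 4.   0.  -6.4]
45 [ 5.6  0.1 -7.5]
54 [ 7.3  0.1 -8.3]
63 [ 9.1  0.1 -8.9]
72 [11.   0.1 -9.2]
81 [12.9  0.1 -9.1]
90 [14.8  0.1 -8.8]
```

The upward force and the 5 mm height error mean the fingertips, which swing forward as they close, are on the cover plate. I'll regrip 1.1 cm higher than commanded.

Request:
arm_command(
  plan=[
    {"tx":0,"ty":0,"tz":0,"ax":0,"ay":0,"az":0,"jaw":0.6},
    {"tx":0,"ty":0,"tz":0,"ax":0,"ay":0,"az":0,"jaw":0.6},
    {"tx":0,"ty":0,"tz":-1.1,"ax":0,"ay":0,"az":0,"jaw":0.6},
    {"tx":0,"ty":0,"tz":-1.1,"ax":0,"ay":0,"az":0,"jaw":0.6},
    {"tx":0,"ty":0,"tz":-1.1,"ax":0,"ay":0,"az":0,"jaw":0.7},
    {"tx":0,"ty":0,"tz":-1.1,"ax":0,"ay":0,"az":0,"jaw":0.8},
    {"tx":0,"ty":0,"tz":-1.1,"ax":0,"ay":0,"az":0,"jaw":0.9},
    {"tx":0,"ty":0,"tz":-1.1,"ax":0,"ay":0,"az":0,"jaw":0.9},
    {"tx":0,"ty":0,"tz":-1.1,"ax":0,"ay":0,"az":0,"jaw":0.9},
    {"tx":0,"ty":0,"tz":-1.1,"ax":0,"ay":0,"az":0,"jaw":0.9},
  ],
  newtons=30,
)

```text
clock: 10.6
eef_pos: [0.5192, -0.125, 0.131]
ee_rot: [3.137, -0.003, 0.193]
ft_force: [-1.1, -1.0, 2.6]
finger_gap: 0.0157
finger_force: 29.2
```

Request:
arm_command(
  plan=[
    {"tx":0.2,"ty":0,"tz":-0.9,"ax":0,"ay":0,"az":0,"jaw":0.9},
    {"tx":0.6,"ty":0,"tz":-1.8,"ax":0,"ay":0,"az":0,"jaw":0.9},
    {"tx":1.0,"ty":0,"tz":-2.7,"ax":0,"ay":0,"az":0,"jaw":0.9},
    {"tx":1.5,"ty":0,"tz":-3.5,"ax":0,"ay":0,"az":0,"jaw":0.9},
    {"tx":2.0,"ty":0,"tz":-4.3,"ax":0,"ay":0,"az":0,"jaw":0.9},
    {"tx":2.6,"ty":0,"tz":-5.0,"ax":0,"ay":0,"az":0,"jaw":0.9},
    {"tx":3.3,"ty":0,"tz":-5.7,"ax":0,"ay":0,"az":0,"jaw":0.9},
    {"tx":4.0,"ty":0,"tz":-6.4,"ax":0,"ay":0,"az":0,"jaw":0.9},
    {"tx":4.0,"ty":0,"tz":-6.4,"ax":0,"ay":0,"az":0,"jaw":0.9},
    {"tx":4.0,"ty":0,"tz":-6.4,"ax":0,"ay":0,"az":0,"jaw":0.9},
  ],
)

```text
clock: 11.43
eef_pos: [0.5584, -0.1165, 0.1951]
ee_rot: [3.137, -0.003, 0.194]
ft_force: [0.8, 0.3, -1.6]
finger_gap: 0.0161
finger_force: 29.4
```

Run:
```python
from h import *
s=bot.sense(); print(s['eef_pos'],s['ft_force'],s['ft_torque'],s['finger_gap'])
a=bot.grab_frame("side");b=bot.grab_frame("top")
cv2.imwrite("pics/d6.png",np.hstack([cv2.resize(a[130:280,270:420],(450,450)),cv2.resize(b[190:310,340:430],(338,450))])[:,:,::-1])
```

```text
[ 0.55844557 -0.11646437  0.19509647] [ 0.77010701  0.29984397 -1.60783312] [ 0.10124    -0.14027297  0.00031786] 0.016054271692525556
```

Request:
arm_command(
  plan=[
    {"tx":0.8,"ty":0,"tz":-0.6,"ax":0,"ay":0,"az":0,"jaw":0.9},
    {"tx":1.6,"ty":0,"tz":-1.1,"ax":0,"ay":0,"az":0,"jaw":0.9},
    {"tx":2.4,"ty":0,"tz":-1.5,"ax":0,"ay":0,"az":0,"jaw":0.9},
    {"tx":3.3,"ty":0,"tz":-1.9,"ax":0,"ay":0,"az":0,"jaw":0.9},
    {"tx":4.2,"ty":0,"tz":-2.2,"ax":0,"ay":0,"az":0,"jaw":0.9},
    {"tx":5.1,"ty":0,"tz":-2.5,"ax":0,"ay":0,"az":0,"jaw":0.9},
    {"tx":6.0,"ty":0,"tz":-2.7,"ax":0,"ay":0,"az":0,"jaw":0.9},
    {"tx":7.0,"ty":0,"tz":-2.8,"ax":0,"ay":0,"az":0,"jaw":0.9},
    {"tx":7.0,"ty":0,"tz":-2.8,"ax":0,"ay":0,"az":0,"jaw":0.9},
    {"tx":7.0,"ty":0,"tz":-2.8,"ax":0,"ay":0,"az":0,"jaw":0.9},
  ],
)

```text
clock: 12.37
eef_pos: [0.6264, -0.1033, 0.2229]
ee_rot: [3.137, -0.002, 0.193]
ft_force: [-0.3, 0.6, -1.8]
finger_gap: 0.0152
finger_force: 29.3
```

Request:
arm_command(
  plan=[
    {"tx":0.5,"ty":0,"tz":0,"ax":0,"ay":0,"az":0,"jaw":0.9},
    {"tx":1.0,"ty":0,"tz":0,"ax":0,"ay":0,"az":0,"jaw":0.9},
    {"tx":1.5,"ty":0,"tz":0.1,"ax":0,"ay":0,"az":0,"jaw":0.9},
    {"tx":1.9,"ty":0,"tz":0.1,"ax":0,"ay":0,"az":0,"jaw":0.9},
    {"tx":2.4,"ty":0,"tz":0.2,"ax":0,"ay":0,"az":0,"jaw":0.9},
    {"tx":2.9,"ty":0,"tz":0.3,"ax":0,"ay":0,"az":0,"jaw":0.9},
    {"tx":3.4,"ty":0,"tz":0.4,"ax":0,"ay":0,"az":0,"jaw":0.9},
    {"tx":3.8,"ty":0,"tz":0.4,"ax":0,"ay":0,"az":0,"jaw":0.9},
    {"tx":3.8,"ty":0,"tz":0.4,"ax":0,"ay":0,"az":0,"jaw":0.9},
    {"tx":3.8,"ty":0,"tz":0.4,"ax":0,"ay":0,"az":0,"jaw":0.9},
  ],
)

```text
clock: 13.2
eef_pos: [0.6652, -0.096, 0.2203]
ee_rot: [3.136, -0.006, 0.194]
ft_force: [1.4, 0.5, 4.5]
finger_gap: 0.0155
finger_force: 29.2
```

Run:
```python
from h import *
s=bot.sense(); print(s['eef_pos'],s['ft_force'],s['ft_torque'],s['finger_gap'],s['joints'])
print((s['eef_pos']-[.5192,-.125,.131])@np.c_[U,V,[0,0,1]])
```

```text
[ 0.66522978 -0.09601854  0.22027169] [1.35678628 0.49259203 4.53933133] [ 0.01567948 -0.06863927 -0.07592344] 0.015521745579243126 [-0.25619678  0.63833789  1.12330273 -0.00249562  1.37193932  1.12151803]
[ 0.14887672 -0.00058519  0.08927169]
```

Request:
arm_command(
  plan=[
    {"tx":0,"ty":0,"tz":0,"ax":0,"ay":0,"az":0,"jaw":0.7},
    {"tx":0,"ty":0,"tz":0,"ax":0,"ay":0,"az":0,"jaw":0.41},
    {"tx":0,"ty":0,"tz":0,"ax":0,"ay":0,"az":0,"jaw":0.41},
    {"tx":0,"ty":0,"tz":0,"ax":0,"ay":0,"az":0,"jaw":0.41},
    {"tx":0,"ty":0,"tz":0,"ax":0,"ay":0,"az":0,"jaw":0.41},
    {"tx":0,"ty":0,"tz":-2,"ax":0,"ay":0,"az":0,"jaw":0.41},
    {"tx":0,"ty":0,"tz":-5,"ax":0,"ay":0,"az":0,"jaw":0.41},
    {"tx":0,"ty":0,"tz":-8,"ax":0,"ay":0,"az":0,"jaw":0.41},
    {"tx":0,"ty":0,"tz":-12,"ax":0,"ay":0,"az":0,"jaw":0.41},
    {"tx":0,"ty":0,"tz":-15,"ax":0,"ay":0,"az":0,"jaw":0.41},
  ],
)

```text
clock: 14.03
eef_pos: [0.6633, -0.0954, 0.3724]
ee_rot: [3.136, -0.005, 0.193]
ft_force: [1.5, 0.4, -0.1]
finger_gap: 0.0507
finger_force: 0.0
```

Request:
arm_command(
  plan=[
    {"tx":-4,"ty":2,"tz":-1,"ax":0,"ay":0,"az":0,"jaw":0.41},
    {"tx":-8,"ty":4,"tz":-1,"ax":0,"ay":0,"az":0,"jaw":0.41},
    {"tx":-12,"ty":6,"tz":-1,"ax":0,"ay":0,"az":0,"jaw":0.41},
    {"tx":-16,"ty":8,"tz":-1,"ax":0,"ay":0,"az":0,"jaw":0.41},
    {"tx":-19,"ty":11,"tz":-1,"ax":0,"ay":0,"az":0,"jaw":0.41},
    {"tx":-22,"ty":14,"tz":-1,"ax":0,"ay":0,"az":0,"jaw":0.41},
    {"tx":-24,"ty":17,"tz":-1,"ax":0,"ay":0,"az":0,"jaw":0.41},
    {"tx":-26,"ty":20,"tz":-1,"ax":0,"ay":0,"az":0,"jaw":0.41},
    {"tx":-26,"ty":20,"tz":-1,"ax":0,"ay":0,"az":0,"jaw":0.41},
    {"tx":-26,"ty":20,"tz":-1,"ax":0,"ay":0,"az":0,"jaw":0.41},
  ],
)

```text
clock: 14.87
eef_pos: [0.4454, -0.3437, 0.379]
ee_rot: [3.138, -0.002, 0.189]
ft_force: [1.4, 0.4, 0.0]
finger_gap: 0.0505
finger_force: 0.0
```

Run:
```python
from h import *
s=bot.sense(); print(s['eef_pos'],s['ft_force'])
a=bot.grab_frame("side");b=bot.grab_frame("top")
cv2.imwrite("pics/d7.png",np.hstack([cv2.resize(a[120:270,270:380],(440,600),interpolation=2),cv2.resize(b[170:320,345:435],(360,600),interpolation=2)])[:,:,::-1])
```

```text
[ 0.44542632 -0.34365418  0.37901906] [1.41551129 0.40793492 0.01186339]
```

View pics/d7.png

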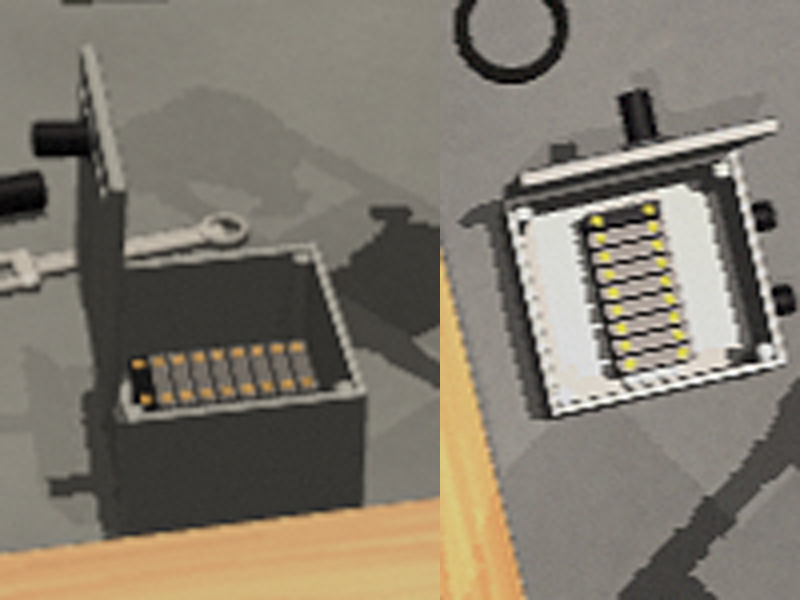

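The cover stands up. Knob end: side (279,154.5), top (393,194). Top-edge corners: side (300,167.5) and (291.5,132), top (366,215) and (428.8,201.5). I'll check its angle.

Run:
```python
from h import *
np.set_printoptions(precision=4,suppress=True)
k=tri((279.25,154.5),(393,193.75)); H=K+.118*U; H[2]=.084
for n,X in(("knob",k),("e1",tri((300,167.5),(366,215))),("e2",tri((291.5,132),(428.75,201.5)))):
    d=X-H; u,v=d@U,d[2]; print(n,X,"u,up",u,v, "angle",np.degrees(np.arctan2(v,-u)))
print("knob ref angle shut",np.degrees(np.arctan2(.034,.118)))
for th in(80,90,100):
    a=np.radians(th); q=H+U*(-.118*np.cos(a)+.034*np.sin(a)); q[2]=.084+.118*np.sin(a)+.034*np.cos(a); print(th,proj("side",q),proj("top",q))
```

```text
knob [ 0.6541 -0.0976  0.2037] u,up 0.021004647553649714 0.11965973641517853 angle 99.95606680852332
e1 [ 0.6087 -0.0376  0.2122] u,up -0.012059175339565329 0.12824615929101746 angle 84.62818863580813
e2 [ 0.6345 -0.1719  0.2119] u,up -0.012385251057814158 0.12790472933994868 angle 84.4691872712786
knob ref angle shut 16.073574164746393
80 [282.7618 153.5184] [393.0073 197.7719]
90 [272.1816 156.4189] [390.5472 188.6844]
100 [262.3271 160.8516] [388.0587 180.4827]
```

Both measures put the cover at about 84°. That is inside the window but close to its limit, so I'll nudge it from the inside to 90°.

Run:
```python
from h import *
p,R=cur(); H=K+.118*U
a=H-.065*U; a[2]=.36; b=a.copy(); b[2]=.225
print(p,rel(p,R,a,RK),rel(a,RK,b,RK))
```

```text
[ 0.44693357 -0.3411418   0.37939345] (array([ 16.4 , -20.16,   1.92]), array([ 0.2, -0.2,  0.1])) (array([ 0. ,  0. , 13.5]), array([0., 0., 0.]))
```

Request:
arm_command(
  plan=[
    {"tx":4,"ty":-5,"tz":0,"ax":0,"ay":0,"az":0,"jaw":1},
    {"tx":8,"ty":-10,"tz":0,"ax":0,"ay":0,"az":0,"jaw":1},
    {"tx":12,"ty":-15,"tz":1,"ax":0,"ay":0,"az":0,"jaw":1},
    {"tx":16.4,"ty":-20.1,"tz":1.9,"ax":0,"ay":0,"az":0,"jaw":1},
    {"tx":16.4,"ty":-20.1,"tz":1.9,"ax":0,"ay":0,"az":0,"jaw":1},
    {"tx":16.4,"ty":-20.1,"tz":1.9,"ax":0,"ay":0,"az":0,"jaw":1},
    {"tx":16.4,"ty":-20.1,"tz":1.9,"ax":0,"ay":0,"az":0,"jaw":1},
    {"tx":16.4,"ty":-20.1,"tz":1.9,"ax":0,"ay":0,"az":0,"jaw":1},
    {"tx":16.4,"ty":-20.1,"tz":1.9,"ax":0,"ay":0,"az":0,"jaw":1},
    {"tx":16.4,"ty":-20.1,"tz":1.9,"ax":0,"ay":0,"az":0,"jaw":1},
  ],
)

```text
clock: 15.8
eef_pos: [0.5688, -0.113, 0.3604]
ee_rot: [3.137, -0.003, 0.194]
ft_force: [0.1, -0.4, -0.0]
finger_gap: 0.0002
finger_force: 0.0
```

Request:
arm_command(
  plan=[
    {"tx":0,"ty":0,"tz":3,"ax":0,"ay":0,"az":0,"jaw":1},
    {"tx":0,"ty":0,"tz":6,"ax":0,"ay":0,"az":0,"jaw":1},
    {"tx":0,"ty":0,"tz":9,"ax":0,"ay":0,"az":0,"jaw":1},
    {"tx":0,"ty":0,"tz":12,"ax":0,"ay":0,"az":0,"jaw":1},
    {"tx":0,"ty":0,"tz":13.5,"ax":0,"ay":0,"az":0,"jaw":1},
    {"tx":0.7,"ty":0,"tz":13.5,"ax":0,"ay":0,"az":0,"jaw":1},
    {"tx":1.4,"ty":0,"tz":13.5,"ax":0,"ay":0,"az":0,"jaw":1},
    {"tx":2.1,"ty":0,"tz":13.5,"ax":0,"ay":0,"az":0,"jaw":1},
    {"tx":2.8,"ty":0,"tz":13.5,"ax":0,"ay":0,"az":0,"jaw":1},
    {"tx":2.8,"ty":0,"tz":13.5,"ax":0,"ay":0,"az":0,"jaw":1},
  ],
)

```text
clock: 16.63
eef_pos: [0.599, -0.1081, 0.2265]
ee_rot: [3.136, -0.006, 0.194]
ft_force: [-0.1, 0.2, -0.3]
finger_gap: 0.0001
finger_force: 0.0
```

Run:
```python
from h import *
s=bot.sense(); H=K+.118*U; d=s['eef_pos']-H; print(s['eef_pos'],s['ft_force'],"u",d@U,"v",d@V)
```

```text
[ 0.59899519 -0.10812652  0.22654877] [-0.10264344  0.21987388 -0.31765955] u -0.035060438389494325 v 0.0019886767864467168
```

No contact yet (u = −35 mm). I'll push to about u = −15 mm, then back off.

Request:
arm_command(
  plan=[
    {"tx":0.2,"ty":0,"tz":0,"ax":0,"ay":0,"az":0,"jaw":1},
    {"tx":0.4,"ty":0,"tz":0,"ax":0,"ay":0,"az":0,"jaw":1},
    {"tx":0.6,"ty":0,"tz":0,"ax":0,"ay":0,"az":0,"jaw":1},
    {"tx":0.8,"ty":0,"tz":0,"ax":0,"ay":0,"az":0,"jaw":1},
    {"tx":1.0,"ty":0,"tz":0,"ax":0,"ay":0,"az":0,"jaw":1},
    {"tx":1.2,"ty":0,"tz":0,"ax":0,"ay":0,"az":0,"jaw":1},
    {"tx":1.4,"ty":0,"tz":0,"ax":0,"ay":0,"az":0,"jaw":1},
    {"tx":1.6,"ty":0,"tz":0,"ax":0,"ay":0,"az":0,"jaw":1},
    {"tx":1.6,"ty":0,"tz":0,"ax":0,"ay":0,"az":0,"jaw":1},
    {"tx":1.6,"ty":0,"tz":0,"ax":0,"ay":0,"az":0,"jaw":1},
  ],
)

```text
clock: 17.47
eef_pos: [0.6129, -0.1049, 0.2251]
ee_rot: [3.137, -0.003, 0.194]
ft_force: [1.3, 0.1, 1.0]
finger_gap: -0.0001
finger_force: 0.0
```

Run:
```python
from h import *
s=bot.sense(); H=K+.118*U; d=s['eef_pos']-H; print(s['eef_pos'],s['ft_force'],"u",d@U,"v",d@V)
```

```text
[ 0.61287892 -0.10492676  0.22510992] [1.26028634 0.10508798 0.96514498] u -0.020821245072900212 v 0.001496842445342305
```

Request:
arm_command(
  plan=[
    {"tx":0.1,"ty":0,"tz":0,"ax":0,"ay":0,"az":0,"jaw":1},
    {"tx":0.2,"ty":0,"tz":0,"ax":0,"ay":0,"az":0,"jaw":1},
    {"tx":0.3,"ty":0,"tz":0,"ax":0,"ay":0,"az":0,"jaw":1},
    {"tx":0.4,"ty":0,"tz":0,"ax":0,"ay":0,"az":0,"jaw":1},
    {"tx":0.5,"ty":0,"tz":0,"ax":0,"ay":0,"az":0,"jaw":1},
    {"tx":0.6,"ty":0,"tz":0,"ax":0,"ay":0,"az":0,"jaw":1},
    {"tx":0.6,"ty":0,"tz":0,"ax":0,"ay":0,"az":0,"jaw":1},
    {"tx":0.6,"ty":0,"tz":0,"ax":0,"ay":0,"az":0,"jaw":1},
    {"tx":0.6,"ty":0,"tz":0,"ax":0,"ay":0,"az":0,"jaw":1},
    {"tx":0.6,"ty":0,"tz":0,"ax":0,"ay":0,"az":0,"jaw":1},
  ],
)

```text
clock: 18.3
eef_pos: [0.6187, -0.1038, 0.2251]
ee_rot: [3.137, -0.003, 0.194]
ft_force: [-0.2, -0.4, 0.3]
finger_gap: 0.0002
finger_force: 0.0
```

Run:
```python
from h import *
s=bot.sense(); H=K+.118*U; d=s['eef_pos']-H; print(s['eef_pos'],s['ft_force'],"u",d@U,"v",d@V)
# cover change versus d7, silhouettes of knob (black) in side view
a=bot.grab_frame("side"); old=cv2.imread("pics/d7.png")
for im in (cv2.cvtColor(cv2.resize(a[120:270,270:380],(440,600),interpolation=2),cv2.COLOR_RGB2GRAY),cv2.cvtColor(old[:,:440],cv2.COLOR_BGR2GRAY)):
    m=(im[100:160,20:85]<50); y,x=np.nonzero(m); print("knob px",x.min()+20,x.max()+20,y.mean()+100,x.mean()+20)
```

```text
[ 0.61867456 -0.10376377  0.2251443 ] [-0.16414063 -0.38684563  0.2630888 ] u -0.014910174355122586 v 0.001461079587684271
knob px 20 78 142.07055214723925 49.035787321063395
knob px 33 84 139.4720930232558 59.51453488372093
```

Run:
```python
from h import *
a=bot.grab_frame("side");b=bot.grab_frame("top")
cv2.imwrite("pics/s8.png",a[:,:,::-1]);cv2.imwrite("pics/t8.png",b[:,:,::-1])
g=cv2.cvtColor(a,cv2.COLOR_RGB2GRAY)
for r in range(148,162,2): print(r,g[r,262:300])
g=cv2.cvtColor(b,cv2.COLOR_RGB2GRAY)
for r in range(184,206,2): print(r,g[r,380:404])
```

```text
148 [136 134 135 134 136 135 136 134 135 135 135 133 134 135 135 135 137 137
 137 138 136 136 138 113  70  46  64  73  74  67  61  58  45  24   5  17
  11  19]
150 [137 135 136 136 138 136 135 135 135 135 137 138 139 141 141 142 129 123
 126 115 111 109 110  97  54  36  57  73  75  72  57  56  50  32   9  14
  17  16]
152 [138 138 137 138 138 137 136 134 136 139 119  74  39  29   6   5   4   0
   7  11   0  10   6   8  12  33  42  68  75  75  66  59  54  29  12  10
  13   9]
154 [135 134 136 137 135 137 136 136 137 138 119  64  12   4  12  15   9  13
  14  14  11  14  12  11  11  31  41  63  76  73  71  56  53  45  42  45
  47  44]
156 [136 138 135 137 135 135 135 135 136 136 142  85   4   5  15   4  11  12
  12   7  13  15  15   3   8  25  31  52  70  76  73  81 113 123 122 123
 127 131]
158 [138 138 137 137 136 138 137 135 136 135 140  85   4   7   4   7   4   0
   6   0   2   8   2   0   0  18  37  49  69  75  72  63 108 135 136 137
 137 136]
160 [139 138 139 138 140 137 135 136 137 139 140 125  76  49  53  52  71  80
 100 107 110 109 111 113  92  53  27  51  64  73  74  70  82 12
[... 377 characters left out ...]
  95 117 117 115 119 121 120
 121 119 124 123 124 124]
192 [105 103 106 107 106 106 112 103  69  44  72 102 110 110 109 111 110 114
 117 117 116 119 117 117]
194 [ 97  97  97  96 100 101  94  82  56  56  85  97  99 103  97 104 102 102
 104 110 107 109 111 111]
196 [ 49  49  59  51  62  86  82  66  58  67  85  88  90  93  98  94  96  94
  97  96  99  99 104 105]
198 [54 52 48 50 51 41 36 34 57 71 71 77 78 82 82 85 86 86 88 90 91 93 93 94]
200 [52 58 52 51 52 47 43 34 36 49 62 61 68 64 66 69 72 70 76 77 80 81 79 82]
202 [23 30 45 50 51 44 46 36 30 48 52 38 41 43 49 52 57 58 59 63 64 66 67 69]
204 [149 148 148 110  54  25  37  29  16  32  64  63  51  38  36  43  41  44
  54  44  44  46  50  57]
```

The knob end is now at side (273.5,156). The prediction for 90° is (272.2,156.4), so the cover is at about 89°. Backing off and handing in.

Request:
arm_command(
  plan=[
    {"tx":-1,"ty":0,"tz":0,"ax":0,"ay":0,"az":0,"jaw":1},
    {"tx":-2.5,"ty":0,"tz":0,"ax":0,"ay":0,"az":0,"jaw":1},
    {"tx":-5,"ty":0,"tz":0,"ax":0,"ay":0,"az":0,"jaw":1},
    {"tx":-6,"ty":0,"tz":-3,"ax":0,"ay":0,"az":0,"jaw":1},
    {"tx":-6,"ty":0,"tz":-6,"ax":0,"ay":0,"az":0,"jaw":1},
    {"tx":-6,"ty":0,"tz":-9,"ax":0,"ay":0,"az":0,"jaw":1},
    {"tx":-6,"ty":0,"tz":-12,"ax":0,"ay":0,"az":0,"jaw":1},
    {"tx":-6,"ty":0,"tz":-14,"ax":0,"ay":0,"az":0,"jaw":1},
    {"tx":-6,"ty":0,"tz":-14,"ax":0,"ay":0,"az":0,"jaw":1},
    {"tx":-6,"ty":0,"tz":-14,"ax":0,"ay":0,"az":0,"jaw":1},
  ],
)

```text
clock: 19.28
eef_pos: [0.5595, -0.1149, 0.3661]
ee_rot: [3.136, -0.005, 0.193]
ft_force: [-0.1, -0.5, -0.7]
finger_gap: 0.0003
finger_force: 0.0
```

Run:
```python
from h import *
a=bot.grab_frame("side"); g=cv2.cvtColor(a,cv2.COLOR_RGB2GRAY); print(g[156,262:300])
if g[156,274:285].mean()<30 and g[156,262:272].mean()>110: print(bot.job_done())
```

```text
[133 133 134 134 132 134 133 131 133 133 141  82  10  20  18  14  20  16
  11  13  14  19  14   9  12  33  30  61 141 161 164 138 129 134 133 132
 132 131]
the job is handed in; nothing more can be done
None
```

The job is handed in at about 19 s on the clock; no verdict came back. By my camera measurements the box lies flat on its back about 40 mm from the board, its cover stands at about 89°, and the arm is clear. The bystanders showed no movement in the pictures, though I did not measure that.

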